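# Change the sample on the hot plate

### The arm

A 6-joint arm with a two-finger parallel gripper is mounted at the origin on the work surface. World frame = base frame: x ahead of the robot, y to its left, z up, the work surface at z = 0. Lengths are in m, angles in rad, forces in N, time in s.
With the tool pointing down it reaches from about 0.3 to 0.775 m from the base axis. Payload 14.6 kg.
Tool frame: the origin (TCP) lies at the very end of the fingers, on their centre line; the grasp point (between the pads) lies 19 mm behind it; z points along the fingers, y is the line along which they close (so a half turn about z gives the same grasp; the last joint's range is limited). The gripper opens to 94 mm and grips with 3 to 60 N. Pads are 16 mm wide; open, the fingers measure 119 mm over their backs; the gripper's body (75 mm by 177 mm) begins 78 mm behind the grasp point.
Start: joints at [1.151, 0.3, 1.521, -0, 1.321, -0.067], TCP at [0.19, 0.516, 0.205] pointing down, gripper open.
Joint ranges: [-3.03, 3.03], [-0.79, 2.21], [0.23, 2.52], [-1.04, 4.18], [0, 3.07], [-2.55, 2.55]. Speed limits (rad/s): [2.22, 2.22, 2.57, 3.14, 3.14, 3.14].

### API

Orientations are given as [roll, pitch, yaw] about the fixed x, y, z axes, in that order (R = Rz(yaw) Ry(pitch) Rx(roll)).
In Python, from station import ctrl gives the robot as it stands. The module is installed in compiled form; this text tells all that it offers.
- The arm moves only by the tool step_arm, never from a script. Its argument "deltas" is a list of rows, each an object with "dp": the shift along the tool's x, y, z scaled (see below), a list of three; "twist": the turn about the tool's z scaled (see below). In form: [{"dp": [tx, ty, tz], "twist": twist}, ...]. A call has 1 to 12 rows; each row shifts and turns the commanded pose from where the row before left it, along the tool's axes as they then stand; what a row does not reach is not made up. The controller multiplies each number of a shift by 0.04 m and each number of a turn by 4 degrees. A row lasts 1/10 s, in which the tool goes at most 50 mm and 8.59 degrees, less where a joint would pass 70% of its speed; a pose out of reach is approached as far as the arm can. A call with a number of a shift or a turn outside -1 to 1 is refused whole. A call with a gripper value outside its range is refused whole. "gripper" is the opening, from -1 (shut) to 1 (fully open), set as the call begins (left out, the last holds). The fingers move at their own pace and stop on an object; "squeeze" is the grip in N (left out, the last holds). Time passes only in rows, so rows that do not move let the fingers close. It gives the time, the measured TCP pose, the force, the opening and the grip force at its end, in the units of the state.
- ctrl.get_obs(): the state, without advancing time (a new reading comes with each control period).
- ctrl.camera(name): name is "side" or "top"; returns (picture, depth): 384x512x3 uint8, red, green, blue; 384x512 float32, m along the optical axis (not along the pixel's ray), 0 where there is no reading.
- ctrl.get_calibration(name): a dict with "fx", "fy", "cx", "cy" (pixels), "world_to_cam" (4x4, takes a point from world to camera coordinates). Camera axes: x right, y down, z forward; pixel columns grow to the right and rows downward; lengths in m; the calibration is good to about 2 mm. A picture is of the moment at which its call begins. get_calibration takes no time and is no camera call.
- ctrl.hand_in(): hands the job in; it is judged then, once.
Trained networks look in the newest picture that a camera, given by its name, has taken for a name from the list of things; names that differ only in an ending like _2 or _b are one class to them, and where a whole thing is asked for, a point or a joint stands for the part that bears it (a point fixed in the world has none). Each returns a list of dicts, best first, with "conf" (0 to 1); they miss things now and then, are a little off and sometimes report something else, mostly with a low value. They report only what shows in the picture. A call takes as long as a camera call. They do not tell look-alikes from the thing itself.
- ctrl.spot_in(camera, label): "rect" ([left, top, right, bottom] as shares, 0 to 1, of the picture: columns of its width, rows of its height, round what is visible of it).
- ctrl.cut_out(camera, label): "pixels" (384x512 bool, what is visible of it) and "rect" ([left, top, right, bottom] as shares, 0 to 1, of the picture: columns of its width, rows of its height, round what is visible of it).
The state is a dict: "time_s": time; "qpos": joint angles; "joint_vel": joint speeds; "tau": joint torques, N m; "ee_pos": TCP position; "eef_rot": TCP orientation; "force": force on the tool from outside, world axes, zero at the start; "moment": the same for the moment, N m; "grip_width": finger opening in m; "grip_force": force on a finger pad.
Only numpy, scipy, OpenCV 4.12 (cv2) and the standard library are available. Lean on these libraries where they do the work, as an engineer would, in place of code of your own. Each camera call takes 0.05 s, during which the arm holds its last target. There are 200 camera calls.

### The job

The conical flask on the hot plate is done: set it down upright on the round cork mat, wholly on the mat. Then stand the tall slender bottle upright in the middle of the hot plate's round plate, and last turn the dial clockwise (seen from above) all the way to its stop. Keep both upright as you carry them, set them down rather than drop them, and leave the other things on the bench where they are.

Things in the scene. Friction and masses are not known exactly. Their poses are not given: they have to be found in the camera images.
- hotplate: Electric hot plate, fixed: steel case 300 (along its x) x 240 x 70 high. Origin: centre of its underside, on the bench; its -x side is the front, with the dial on the front deck, its z is up. On the rear part of the case lies a black round plate, 180 in diameter, whose top is 82 above the bench.
- plate_centre (a point): Centre of the top face of the hot plate's round plate (45 behind the case's centre, 82 above the bench).
- dial_grip (a point): Grip point of the dial: on its axis, 37 above the case's deck (107 above the bench), 160 in front of the plate's centre. The dial is a black disc with an upright bar grip 42 long (along this point's x, which turns with the dial) x 14 thick; the bar's top is 7 above this point, the deck is 37 below it.
- dial (a joint): Dial angle in rad, growing as it is turned clockwise seen from above; stops at 0 (bar in line with the case's x) and at 1.5. It stays where it is left.
- mat: Round cork mat, fixed, 160 in diameter, 6 thick, lying on the bench. Origin: centre of its underside.
- flask: Conical amber glass flask with a fixed aluminium cap, about 0.3 kg. Origin: centre of its underside, z up along its axis. Base 90 in diameter, tapering from height 12 to a neck 30 in diameter from height 85 to 130, cap 33 in diameter from 130 to 146 (top). It starts on the hot plate.
- bottle: Tall slender amber glass bottle with a fixed aluminium cap, about 0.38 kg. Origin: centre of its underside, z up along its axis. Body 62 in diameter up to height 115, tapering to a neck 30 in diameter from height 138 to 180, cap 33 in diameter from 180 to 196 (top). It starts on the bench.
- jar: Bystander: squat amber glass jar, 76 in diameter, 85 high, loose on the bench. Origin: centre of its underside.
- cup: Bystander: open steel cup, 72 in diameter at the rim, 90 high, loose on the bench. Origin: centre of its underside.
- spatula: Bystander: spatula 240 long lying on the bench, left of the hot plate. Origin: middle of its length, on its underside.
Mind the look-alikes: they are no part of the job. What is shaped like the bottle but purple or turquoise is not meant.

How it is judged:
On the way, in this order (a step that is already met when the one before it is completed fails the run):
1. the conical flask stands on the cork mat, let go (horizontal distance between flask and mat below 0.036 m and z of flask in the frame of mat below 0.01 m and angle between flask's own z axis and vertical below 0.06 rad and contact force between the fingers and flask below 0.05 N and linear speed of flask below 0.02 m/s), for 0.2 s.
2. the tall bottle stands in the middle of the plate, let go (horizontal distance between bottle and plate_centre below 0.03 m and z of bottle in the frame of plate_centre below 0.004 m and angle between bottle's own z axis and vertical below 0.06 rad and contact force between the fingers and bottle below 0.05 N and linear speed of bottle below 0.02 m/s), for 0.2 s.
3. the dial is turned to its clockwise stop (value of joint dial above 1.35 rad), for 0.2 s.
At the end, for the whole second after the job is handed in: The flask stands upright at rest wholly on the cork mat (axis within 36 mm of the mat's centre); the tall bottle stands upright at rest in the middle of the plate (axis within 30 mm of the plate's centre); the dial is at its clockwise stop (above 1.35 of 1.5 rad); both are let go (horizontal distance between flask and mat below 0.036 m and z of flask in the frame of mat below 0.01 m and angle between each of flask, bottle's own z axis and vertical below 0.06 rad and contact force between the fingers and flask below 0.05 N and horizontal distance between bottle and plate_centre below 0.03 m and z of bottle in the frame of plate_centre below 0.004 m and contact force between the fingers and bottle below 0.05 N and linear speed of each of flask, bottle below 0.01 m/s and value of joint dial above 1.35 rad); the robot touches nothing.
It fails at once if the flask or the bottle is tipped more than 20 degrees (angle between any of flask, bottle's own z axis and vertical above 0.35 rad).
It fails at once if the flask or the bottle is dropped (falls freely more than about 12 mm) ((contact force between flask and anything else below 0.001 N and linear speed of flask above 0.5 m/s) or (contact force between bottle and anything else below 0.001 N and linear speed of bottle above 0.5 m/s)).
It fails at once if the jar, cup or spatula is moved more than 20 mm (distance of any of jar, cup, spatula from where it was at the start of the episode above 0.02 m).
It also fails if it takes over 70 s, if anything falls off the work surface, if the arm or the gripper's body presses on something with over 40 N, if the wrist force passes 120 N, or if a joint passes its speed limit or range.

## Working session

There is one attempt and no reset: what is moved stays moved. The work goes in short steps, Python scripts to look and compute and a tool call to move; the robot and the scene stay as the last step left them, time stands still between calls to the robot, and variables do not carry over. Pictures are saved under pics/ and viewed, at most 10 in all, crops included, and the job is handed in when it is done.

Besides the shell and the picture viewer there is one more tool, called after "Request:" as name(argument=value, ...) on one line, values as JSON. step_arm: Moves the arm, as the interface text tells. Its arguments: {"type":"object","properties":{"deltas":{"type":"array"},"gripper":{"type":"number"},"squeeze":{"type":"number"}},"required":["deltas"]}

```bash
mkdir -p pics
cat > h.py <<'E'
import numpy as np,cv2
from station import ctrl
def cloud(n,d):
    c=ctrl.get_calibration(n);v,u=np.mgrid[:384,:512]
    P=np.stack([(u-c['cx'])/c['fx']*d,(v-c['cy'])/c['fy']*d,d,np.ones_like(d)],-1)
    return (P@np.linalg.inv(np.array(c['world_to_cam'])).T)[...,:3]
E
python3 - <<'E'
from h import *
o=ctrl.get_obs();print({k:np.round(v,3) for k,v in o.items()})
ims=[]
for n in('top','side'):
    im,d=ctrl.camera(n);ims.append(im);W=cloud(n,d);np.save(n+'.npy',W)
    c=np.array(ctrl.get_calibration(n)['world_to_cam']);print(n,np.round(np.linalg.inv(c)[:3],2).tolist())
    for l in('hotplate','mat','flask','bottle','dial','jar','cup','spatula'):
        for r in ctrl.cut_out(n,l)[:4]:
            m=r['pixels']&(d>0)
            if m.sum()<5: continue
            p=W[m];z=np.percentile(p[:,2],97);t=p[p[:,2]>z-.006]
            print(n,l,round(r['conf'],2),'px',(np.array(r['rect'])*[512,384,512,384]).astype(int),'ztop',round(z,3),'topmid',np.round((t.min(0)+t.max(0))[:2]/2,3),'med',np.round(np.median(p,0),3),'rgb',np.median(im[m],0))
for n,i in zip(('top','side'),ims): cv2.imwrite(f'pics/{n}0.png',cv2.resize(i[...,::-1],(800,600)))
E
```

```text
{'time_s': np.float64(0.0), 'qpos': array([ 1.151,  0.3  ,  1.522,  0.   ,  1.321, -0.067]), 'joint_vel': array([ 0.   ,  0.001,  0.   , -0.001, -0.   , -0.001]), 'tau': array([-1.0000e-03, -5.3181e+01, -3.5273e+01,  7.1000e-02,  2.5000e-02,
       -0.0000e+00]), 'ee_pos': array([0.19 , 0.516, 0.205]), 'eef_rot': array([-3.14 , -0.   ,  2.789]), 'force': array([ 0.222,  0.873, -0.888]), 'moment': array([0.027, 0.038, 0.027]), 'grip_force': np.float64(0.0), 'grip_width': np.float64(0.094)}
top [[0.0, -0.98, 0.19, 0.39], [-1.0, -0.0, -0.01, 0.15], [0.01, -0.19, -0.98, 1.25]]
top hotplate 0.76 px [181 174 259 267] ztop 0.085 topmid [0.533 0.255] med [0.517 0.254 0.071] rgb [144. 138. 130.]
top mat 0.76 px [344 172 392 215] ztop 0.009 topmid [ 0.637 -0.261] med [ 0.637 -0.261  0.005] rgb [134. 103.  71.]
top flask 0.58 px [207 200 235 223] ztop 0.229 topmid [0.565 0.262] med [0.556 0.253 0.132] rgb [71. 36. 18.]
top flask 0.48 px [182 175 263 272] ztop 0.085 topmid [0.534 0.255] med [0.517 0.253 0.071] rgb [144. 138. 130.]
top bottle 0.97 px [312 117 340 150] ztop 0.196 topmid [ 0.841 -0
[... 1737 characters left out ...]
gb [46. 71. 66.]
side bottle 0.56 px [348 189 381 250] ztop 0.195 topmid [ 0.843 -0.099] med [ 0.83  -0.112  0.1  ] rgb [46.  71.  66.5]
side dial 0.51 px [180 167 200 182] ztop 0.115 topmid [0.426 0.263] med [0.424 0.257 0.093] rgb [45. 45. 42.]
side jar 0.78 px [222 246 253 284] ztop 0.086 topmid [ 0.472 -0.071] med [ 0.468 -0.091  0.075] rgb [92. 81. 75.]
side jar 0.23 px [177 144 280 219] ztop 0.085 topmid [0.539 0.247] med [0.516 0.195 0.069] rgb [76. 76. 71.]
side cup 0.78 px [235 296 265 338] ztop 0.09 topmid [ 0.455 -0.232] med [ 0.456 -0.219  0.054] rgb [76. 76. 70.]
side spatula 0.83 px [168 130 223 147] ztop 0.02 topmid [0.448 0.519] med [0.545 0.52  0.004] rgb [123.  121.5 112. ]
```

View pics/top0.png

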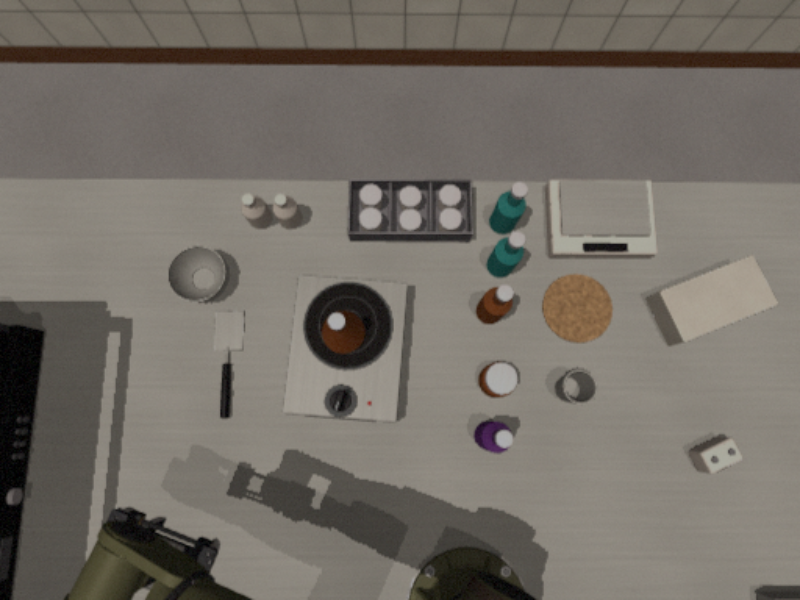

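Run:
```python
import numpy as np,cv2
for n in('top','side'):
    W=np.load(n+'.npy');x,y,z=W[...,0],W[...,1],W[...,2]
    s=(abs(z-.071)<.006)&(abs(x-.53)<.25)&(abs(y-.255)<.25)
    r=cv2.minAreaRect(W[s][:,:2].astype(np.float32));print(n,'case',r)
    b=(z>.098)&(z<.12)&(abs(x-.42)<.045)&(abs(y-.255)<.05)
    p=W[b][:,:2];print('bar',len(p),cv2.minAreaRect(p.astype(np.float32)),p.mean(0))
    pl=(z>.079)&(z<.09)&(abs(x-.56)<.12)&(abs(y-.255)<.12)
    print('plate',cv2.minEnclosingCircle(W[pl][:,:2].astype(np.float32)))
    for nm,(a,c),h in(('flask',(.565,.26),.228),('bottle',(.628,-.062),.196)):
        k=(abs(x-a)<.03)&(abs(y-c)<.03)&(abs(z-h)<.006);print(nm,k.sum(),cv2.minEnclosingCircle(W[k][:,:2].astype(np.float32)))
```

```text
top case ((0.5385043025016785, 0.2574682831764221), (0.23975521326065063, 0.29941245913505554), 85.62547302246094)
bar 63 ((0.42444345355033875, 0.2660718858242035), (0.014183481223881245, 0.039964351803064346), 75.34564208984375) [0.42432308 0.2653898 ]
plate ((0.5556051135063171, 0.2579968273639679), 0.11629131436347961)
flask 96 ((0.5663889050483704, 0.2617800533771515), 0.016437828540802002)
bottle 88 ((0.628567636013031, -0.06007333844900131), 0.01639384590089321)
side case ((0.5398391485214233, 0.25465917587280273), (0.24406063556671143, 0.2996649444103241), 85.33611297607422)
bar 80 ((0.4263194501399994, 0.26264119148254395), (0.017568111419677734, 0.04003749042749405), 73.16641235351562) [0.42508672 0.26030161]
plate ((0.5571601986885071, 0.25163617730140686), 0.1168396919965744)
flask 69 ((0.5670887231826782, 0.258309930562973), 0.016842976212501526)
bottle 111 ((0.6309765577316284, -0.06301562488079071), 0.017228152602910995)
```

The top view shows the amber flask at px (340,328) on the plate, the dial at (341,400), the amber bottle at (494,303) between the teal bottle and the jar, and the mat at (577,308). The measurements agree with the given sizes:

| Thing | Position (m) |
|---|---|
| Plate centre | (.584, .2525) |
| Flask | (.567, .260) |
| Bottle | (.630, -.0615) |
| Mat | (.637, -.262) |
| Dial | (.425, .2645), bar at about -15° |

```bash
cat > go.py <<'E'
import sys
from h import *
from scipy.spatial.transform import Rotation as Rn
o=ctrl.get_obs();p=np.array(o['ee_pos']);R=Rn.from_euler('xyz',o['eef_rot']).as_matrix()
for a in sys.argv[1:]:
    t=np.array(eval(a));print(a,'units',np.round(R.T@(t-p)/.04,2));p=t
E
python3 go.py .19,.516,.275 .567,.26,.275 .567,.26,.175 .567,.26,.35 .637,-.262,.35
```

```text
.19,.516,.275 units [ 0.   -0.   -1.74]
.567,.26,.275 units [-11.06  -2.75  -0.  ]
.567,.26,.175 units [-0.   0.   2.5]
.567,.26,.35 units [ 0.   -0.   -4.37]
.637,-.262,.35 units [ -6.15 -11.64  -0.  ]
```

Request:
step_arm(deltas=[{"dp": [0, 0, -0.87], "twist": 0}, {"dp": [0, 0, -0.87], "twist": 0}, {"dp": [-0.8, -0.2, 0], "twist": 0}, {"dp": [-0.8, -0.2, 0], "twist": 0}, {"dp": [-0.8, -0.2, 0], "twist": 0}, {"dp": [-0.8, -0.2, 0], "twist": 0}, {"dp": [-0.8, -0.2, 0], "twist": 0}, {"dp": [-0.8, -0.2, 0], "twist": 0}, {"dp": [-0.8, -0.2, 0], "twist": 0}], gripper=1, squeeze=20)

```text
time_s: 1.8
ee_pos: [0.3819, 0.3853, 0.2751]
eef_rot: [3.141, 0.0, 2.789]
force: [-0.1, 1.2, -0.5]
grip_width: 0.0942
grip_force: 0.0
```

Request:
step_arm(deltas=[{"dp": [-0.8, -0.2, 0], "twist": 0}, {"dp": [-0.8, -0.2, 0], "twist": 0}, {"dp": [-0.8, -0.2, 0], "twist": 0}, {"dp": [-0.8, -0.2, 0], "twist": 0}, {"dp": [-0.8, -0.2, 0], "twist": 0}, {"dp": [-0.8, -0.2, 0], "twist": 0}, {"dp": [-0.66, -0.15, 0], "twist": 0}, {"dp": [0, 0, 0], "twist": 0}, {"dp": [0, 0, 0], "twist": 0}, {"dp": [0, 0, 0], "twist": 0}])

```text
time_s: 2.8
ee_pos: [0.5666, 0.2606, 0.2751]
eef_rot: [3.142, -0.0, 2.79]
force: [-0.4, 0.6, -0.4]
grip_width: 0.0937
grip_force: 0.0
```

```bash
python3 go.py .567,.26,.275 .567,.26,.175; python3 -c "
from h import *;print(ctrl.get_obs()['eef_rot'],ctrl.get_obs()['qpos'])"
```

```text
.567,.26,.275 units [-0.02 -0.01  0.  ]
.567,.26,.175 units [-0.  -0.   2.5]
[ 3.14150548e+00 -7.93648264e-05  2.78951605e+00] [ 3.72402182e-01  4.31277577e-01  1.18404263e+00  1.17994158e-04
  1.52627410e+00 -8.46322785e-01]
```

Request:
step_arm(deltas=[{"dp": [0, 0, 0.5], "twist": 0}, {"dp": [0, 0, 0.5], "twist": 0}, {"dp": [0, 0, 0.5], "twist": 0}, {"dp": [0, 0, 0.5], "twist": 0}, {"dp": [0, 0, 0.5], "twist": 0}, {"dp": [0, 0, 0], "twist": 0}, {"dp": [0, 0, 0], "twist": 0}])

```text
time_s: 3.5
ee_pos: [0.5669, 0.2606, 0.176]
eef_rot: [3.141, 0.0, 2.79]
force: [0.3, 0.5, 0.7]
grip_width: 0.094
grip_force: 0.0
```

Request:
step_arm(deltas=[{"dp": [0, 0, 0], "twist": 0}, {"dp": [0, 0, 0], "twist": 0}, {"dp": [0, 0, 0], "twist": 0}, {"dp": [0, 0, 0], "twist": 0}, {"dp": [0, 0, 0], "twist": 0}, {"dp": [0, 0, 0], "twist": 0}, {"dp": [0, 0, 0], "twist": 0}, {"dp": [0, 0, 0], "twist": 0}, {"dp": [0, 0, 0], "twist": 0}, {"dp": [0, 0, 0], "twist": 0}], gripper=-1, squeeze=20)

```text
time_s: 4.5
ee_pos: [0.5672, 0.2601, 0.1751]
eef_rot: [3.141, 0.0, 2.789]
force: [0.9, 0.2, 0.9]
grip_width: 0.0326
grip_force: 20.0
```

Request:
step_arm(deltas=[{"dp": [0, 0, -0.2], "twist": 0}, {"dp": [0, 0, -0.4], "twist": 0}, {"dp": [0, 0, -0.5], "twist": 0}, {"dp": [0, 0, -0.5], "twist": 0}, {"dp": [0, 0, -0.5], "twist": 0}, {"dp": [0, 0, -0.5], "twist": 0}, {"dp": [0, 0, -0.5], "twist": 0}, {"dp": [0, 0, -0.5], "twist": 0}, {"dp": [0, 0, -0.5], "twist": 0}, {"dp": [0, 0, -0.25], "twist": 0}, {"dp": [0, 0, 0], "twist": 0}], squeeze=30)

```text
time_s: 5.6
ee_pos: [0.5673, 0.26, 0.3503]
eef_rot: [3.14, 0.001, 2.789]
force: [-0.8, 0.2, -2.1]
grip_width: 0.0323
grip_force: 30.0
```

```bash
python3 go.py .637,-.2625,.35
python3 - <<'E'
from h import *
im,d=ctrl.camera('side');cv2.imwrite('pics/s1.png',cv2.resize(im[80:280,120:380,::-1],(780,600)))
E
```

```text
.637,-.2625,.35 units [ -6.15 -11.66   0.  ]
```

View pics/s1.png

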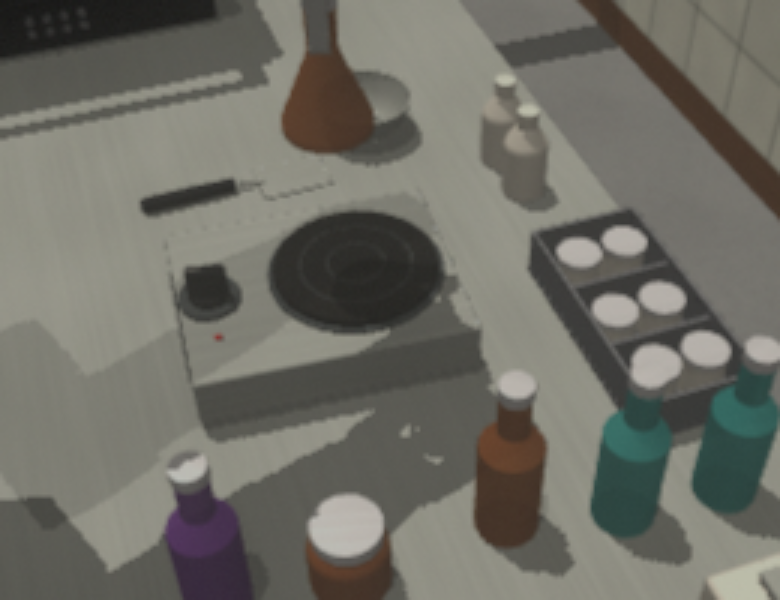

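The flask hangs upright in the gripper at px (328,100), and the plate at (357,270) is clear.

Request:
step_arm(deltas=[{"dp": [-0.15, -0.3, 0], "twist": 0}, {"dp": [-0.3, -0.56, 0], "twist": 0}, {"dp": [-0.4, -0.75, 0], "twist": 0}, {"dp": [-0.4, -0.75, 0], "twist": 0}, {"dp": [-0.4, -0.75, 0], "twist": 0}, {"dp": [-0.4, -0.75, 0], "twist": 0}, {"dp": [-0.4, -0.75, 0], "twist": 0}, {"dp": [-0.4, -0.75, 0], "twist": 0}, {"dp": [-0.4, -0.75, 0], "twist": 0}, {"dp": [-0.4, -0.75, 0], "twist": 0}, {"dp": [-0.4, -0.75, 0], "twist": 0}, {"dp": [-0.4, -0.75, 0], "twist": 0}])

```text
time_s: 6.85
ee_pos: [0.6181, -0.1175, 0.348]
eef_rot: [-3.141, -0.002, 2.788]
force: [0.2, 0.6, -2.5]
grip_width: 0.0321
grip_force: 30.0
```

Request:
step_arm(deltas=[{"dp": [-0.4, -0.75, 0], "twist": 0}, {"dp": [-0.4, -0.75, 0], "twist": 0}, {"dp": [-0.4, -0.75, 0], "twist": 0}, {"dp": [-0.4, -0.75, 0], "twist": 0}, {"dp": [-0.1, -0.3, 0], "twist": 0}, {"dp": [0, 0, 0], "twist": 0}, {"dp": [0, 0, 0], "twist": 0}, {"dp": [0, 0, 0], "twist": 0}])

```text
time_s: 7.65
ee_pos: [0.6369, -0.2613, 0.3494]
eef_rot: [3.141, 0.0, 2.79]
force: [0.1, -0.4, -2.7]
grip_width: 0.0322
grip_force: 30.0
```

```bash
python3 go.py .637,-.2625,.102
python3 - <<'E'
from h import *
for n in('top','side'):
    im,d=ctrl.camera(n);W=cloud(n,d);z=W[...,2]
    k=(abs(W[...,0]-.637)<.1)&(abs(W[...,1]+.262)<.1)&(z>.2)&(z<.29)
    for a in(.25,.26,.27,.28,.29):
        s=k&(abs(z-a)<.006);print(n,a,s.sum(),W[s].min(0) if s.any() else 0,W[s].max(0) if s.any() else 0)
E
```

```text
.637,-.2625,.102 units [-0.01 -0.03  6.18]
top 0.25 0 0 0
top 0.26 36 [ 0.59177565 -0.26987429  0.25660369] [ 0.66490821 -0.21433505  0.26564177]
top 0.27 124 [ 0.59125235 -0.30046055  0.26405205] [ 0.67738973 -0.21469829  0.275971  ]
top 0.28 144 [ 0.59253535 -0.29467938  0.27405405] [ 0.67665866 -0.21679394  0.28591577]
top 0.29 66 [ 0.59842143 -0.28683039  0.28404586] [ 0.67413976 -0.22141097  0.28977301]
side 0.25 3 [ 0.59362523 -0.29705862  0.25489918] [ 0.61347968 -0.25290607  0.25591934]
side 0.26 122 [ 0.59170064 -0.30610587  0.25489918] [ 0.6634557  -0.2430955   0.26599363]
side 0.27 268 [ 0.59170064 -0.30610587  0.26406473] [ 0.67928469 -0.2274241   0.27597311]
side 0.28 291 [ 0.59375428 -0.30393292  0.27400004] [ 0.67409807 -0.23006268  0.28598386]
side 0.29 141 [ 0.59845516 -0.29987595  0.28405397] [ 0.67253981 -0.23048293  0.28995083]
```

Request:
step_arm(deltas=[{"dp": [0, 0, 0.3], "twist": 0}, {"dp": [0, 0, 0.7], "twist": 0}, {"dp": [0, 0, 0.8], "twist": 0}, {"dp": [0, 0, 0.8], "twist": 0}, {"dp": [0, 0, 0.8], "twist": 0}, {"dp": [0, 0, 0.8], "twist": 0}, {"dp": [0, 0, 0.8], "twist": 0}, {"dp": [0, 0, 0.6], "twist": 0}, {"dp": [0, 0, 0.3], "twist": 0}, {"dp": [0, 0, 0.1], "twist": 0}, {"dp": [0, 0, 0], "twist": 0}, {"dp": [0, 0, 0], "twist": 0}])

```text
time_s: 8.95
ee_pos: [0.6375, -0.2628, 0.1107]
eef_rot: [-3.141, 0.002, 2.789]
force: [-0.5, -0.3, -2.1]
grip_width: 0.0322
grip_force: 30.0
```

Request:
step_arm(deltas=[{"dp": [0, 0, 0.05], "twist": 0}, {"dp": [0, 0, 0.05], "twist": 0}, {"dp": [0, 0, 0.05], "twist": 0}, {"dp": [0, 0, 0], "twist": 0}, {"dp": [0, 0, 0], "twist": 0}])

```text
time_s: 9.45
ee_pos: [0.6369, -0.2626, 0.103]
eef_rot: [3.142, -0.0, 2.789]
force: [-0.1, -0.4, -3.9]
grip_width: 0.0325
grip_force: 30.0
```

Request:
step_arm(deltas=[{"dp": [0, 0, 0.05], "twist": 0}, {"dp": [0, 0, 0.03], "twist": 0}, {"dp": [0, 0, 0], "twist": 0}, {"dp": [0, 0, 0], "twist": 0}])

```text
time_s: 9.85
ee_pos: [0.6369, -0.2626, 0.0998]
eef_rot: [3.142, -0.0, 2.789]
force: [0.7, -0.3, -2.8]
grip_width: 0.0323
grip_force: 30.0
```

Request:
step_arm(deltas=[{"dp": [0, 0, 0.03], "twist": 0}, {"dp": [0, 0, 0.03], "twist": 0}, {"dp": [0, 0, 0], "twist": 0}, {"dp": [0, 0, 0], "twist": 0}])

```text
time_s: 10.25
ee_pos: [0.6376, -0.2627, 0.099]
eef_rot: [-3.142, 0.003, 2.789]
force: [-0.1, 2.4, 6.9]
grip_width: 0.0324
grip_force: 30.0
```

Touching the mat (+7 N upward). I'll release.

Request:
step_arm(deltas=[{"dp": [0, 0, -0.01], "twist": 0}, {"dp": [0, 0, 0], "twist": 0}, {"dp": [0, 0, 0], "twist": 0}, {"dp": [0, 0, 0], "twist": 0}, {"dp": [0, 0, 0], "twist": 0}, {"dp": [0, 0, 0], "twist": 0}, {"dp": [0, 0, 0], "twist": 0}], gripper=1)

```text
time_s: 10.95
ee_pos: [0.6369, -0.2627, 0.0978]
eef_rot: [3.142, -0.0, 2.789]
force: [0.5, 0.5, 0.5]
grip_width: 0.0848
grip_force: 0.0
```

Request:
step_arm(deltas=[{"dp": [0, 0, -0.3], "twist": 0}, {"dp": [0, 0, -0.7], "twist": 0}, {"dp": [0, 0, -0.8], "twist": 0}, {"dp": [0, 0, -0.8], "twist": 0}, {"dp": [0, 0, -0.8], "twist": 0}, {"dp": [0, 0, -0.6], "twist": 0}, {"dp": [0, 0, 0], "twist": 0}])

```text
time_s: 11.65
ee_pos: [0.6376, -0.263, 0.2629]
eef_rot: [-3.141, 0.007, 2.789]
force: [0.2, -0.2, 1.1]
grip_width: 0.0939
grip_force: 0.0
```

```bash
python3 go.py .63,-.0615,.255 .63,-.0615,.141
python3 - <<'E'
from h import *
for n in('top','side'):
    im,d=ctrl.camera(n);W=cloud(n,d);z=W[...,2]
    for nm,a,c,h in(('flask',.637,-.262,.152),('bottle',.63,-.06,.196)):
        k=(abs(W[...,0]-a)<.04)&(abs(W[...,1]-c)<.04)&(abs(z-h)<.006);print(n,nm,k.sum(),cv2.minEnclosingCircle(W[k][:,:2].astype(np.float32)) if k.any() else 0)
cv2.imwrite('pics/s2.png',cv2.resize(im[150:350,200:460,::-1],(780,600)))
E
```

```text
.63,-.0615,.255 units [1.92 4.66 0.18]
.63,-.0615,.141 units [0.02 0.   2.85]
top flask 84 ((0.6359893679618835, -0.25979316234588623), 0.01671685464680195)
top bottle 87 ((0.628990650177002, -0.060319799929857254), 0.01601637527346611)
side flask 159 ((0.6374701857566833, -0.2626563012599945), 0.017050726339221)
side bottle 109 ((0.6301934719085693, -0.06248394772410393), 0.01689283363521099)
```

View pics/s2.png

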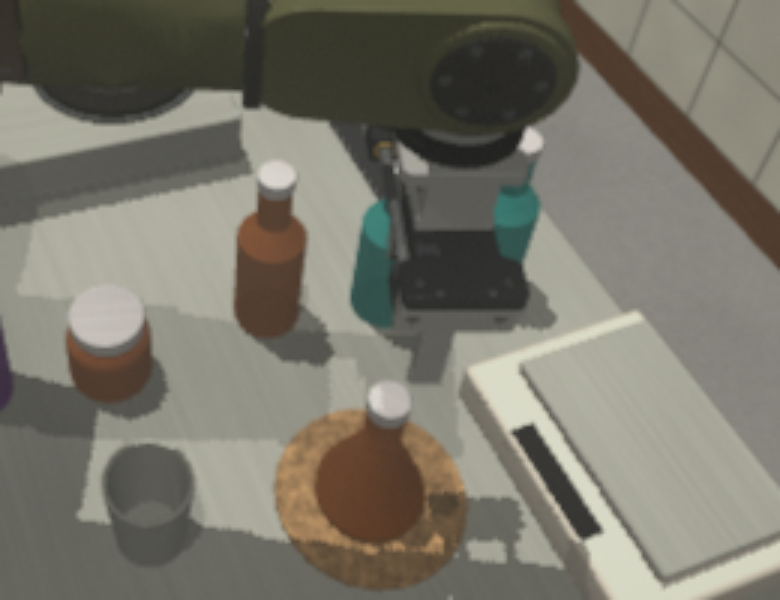

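The flask at px (375,470) stands upright in the middle of the mat (px 370,498). The bottle is at (270,250). On to the bottle.

Request:
step_arm(deltas=[{"dp": [0.2, 0.5, 0], "twist": 0}, {"dp": [0.35, 0.85, 0], "twist": 0}, {"dp": [0.35, 0.85, 0], "twist": 0}, {"dp": [0.35, 0.85, 0], "twist": 0}, {"dp": [0.35, 0.85, 0], "twist": 0}, {"dp": [0.3, 0.75, 0], "twist": 0}, {"dp": [0, 0, 0], "twist": 0}, {"dp": [0, 0, 0], "twist": 0}, {"dp": [0, 0, 0], "twist": 0}])

```text
time_s: 12.65
ee_pos: [0.6297, -0.0627, 0.257]
eef_rot: [-3.141, -0.001, 2.788]
force: [0.0, -0.2, 0.5]
grip_width: 0.0939
grip_force: 0.0
```

```bash
python3 go.py .63,-.0615,.255 .63,-.0615,.141
```

```text
.63,-.0615,.255 units [0.   0.03 0.05]
.63,-.0615,.141 units [-0.    0.    2.85]
```

Request:
step_arm(deltas=[{"dp": [0, 0, 0.5], "twist": 0}, {"dp": [0, 0, 0.6], "twist": 0}, {"dp": [0, 0, 0.6], "twist": 0}, {"dp": [0, 0, 0.6], "twist": 0}, {"dp": [0, 0, 0.4], "twist": 0}, {"dp": [0, 0, 0.2], "twist": 0}, {"dp": [0, 0, 0], "twist": 0}, {"dp": [0, 0, 0], "twist": 0}])

```text
time_s: 13.45
ee_pos: [0.6301, -0.0624, 0.1426]
eef_rot: [3.141, 0.001, 2.788]
force: [0.9, 0.7, 0.8]
grip_width: 0.0938
grip_force: 0.0
```

Request:
step_arm(deltas=[{"dp": [0, 0, 0], "twist": 0}, {"dp": [0, 0, 0], "twist": 0}, {"dp": [0, 0, 0], "twist": 0}, {"dp": [0, 0, 0], "twist": 0}, {"dp": [0, 0, 0], "twist": 0}, {"dp": [0, 0, 0], "twist": 0}, {"dp": [0, 0, 0], "twist": 0}, {"dp": [0, 0, 0], "twist": 0}, {"dp": [0, 0, 0], "twist": 0}, {"dp": [0, 0, 0], "twist": 0}], gripper=-1, squeeze=30)

```text
time_s: 14.45
ee_pos: [0.6299, -0.0617, 0.1419]
eef_rot: [3.142, 0.0, 2.789]
force: [-1.3, 0.6, 0.4]
grip_width: 0.0321
grip_force: 30.0
```

Request:
step_arm(deltas=[{"dp": [0, 0, -0.2], "twist": 0}, {"dp": [0, 0, -0.5], "twist": 0}, {"dp": [0, 0, -0.7], "twist": 0}, {"dp": [0, 0, -0.7], "twist": 0}, {"dp": [0, 0, -0.7], "twist": 0}, {"dp": [0, 0, -0.5], "twist": 0}, {"dp": [0, 0, -0.2], "twist": 0}, {"dp": [0, 0, 0], "twist": 0}, {"dp": [0, 0, 0], "twist": 0}])

```text
time_s: 15.35
ee_pos: [0.6295, -0.0618, 0.2805]
eef_rot: [-3.141, -0.002, 2.789]
force: [0.0, 0.3, -3.8]
grip_width: 0.0323
grip_force: 30.0
```

```bash
python3 go.py .584,.2525,.28
```

```text
.584,.2525,.28 units [3.78 6.98 0.02]
```

Request:
step_arm(deltas=[{"dp": [0.15, 0.3, 0], "twist": 0}, {"dp": [0.35, 0.65, 0], "twist": 0}, {"dp": [0.4, 0.74, 0], "twist": 0}, {"dp": [0.4, 0.74, 0], "twist": 0}, {"dp": [0.4, 0.74, 0], "twist": 0}, {"dp": [0.4, 0.74, 0], "twist": 0}, {"dp": [0.4, 0.74, 0], "twist": 0}, {"dp": [0.4, 0.74, 0], "twist": 0}, {"dp": [0.4, 0.74, 0], "twist": 0}, {"dp": [0.3, 0.55, 0], "twist": 0}, {"dp": [0.18, 0.3, 0], "twist": 0}, {"dp": [0, 0, 0], "twist": 0}])

```text
time_s: 16.55
ee_pos: [0.5836, 0.2541, 0.281]
eef_rot: [-3.141, -0.001, 2.791]
force: [-0.1, 0.2, -4.3]
grip_width: 0.0324
grip_force: 30.0
```

Request:
step_arm(deltas=[{"dp": [0, 0, 0.3], "twist": 0}, {"dp": [0, 0, 0.4], "twist": 0}, {"dp": [0, 0, 0.3], "twist": 0}, {"dp": [0, 0, 0.1], "twist": 0}, {"dp": [0, 0, 0], "twist": 0}, {"dp": [0, 0, 0], "twist": 0}, {"dp": [0, 0, 0], "twist": 0}])

```text
time_s: 17.25
ee_pos: [0.5846, 0.2524, 0.2386]
eef_rot: [3.141, 0.001, 2.789]
force: [-0.1, 0.6, -4.6]
grip_width: 0.0325
grip_force: 30.0
```

```bash
python3 go.py .584,.2525,.223
python3 - <<'E'
from h import *
for n in('top','side'):
    im,d=ctrl.camera(n);W=cloud(n,d);z=W[...,2]
    pl=(abs(z-.082)<.0045)&(z>.0785)&(abs(W[...,0]-.584)<.1)&(abs(W[...,1]-.2525)<.1)
    p=W[pl];print(n,'plate',p.min(0),p.max(0))
    for a in (.12,.15,.18):
        k=(abs(z-a)<.008)&(abs(W[...,0]-.584)<.06)&(abs(W[...,1]-.2525)<.06);q=W[k]
        if len(q): 
            A=np.c_[2*q[:,:2],np.ones(len(q))];s=np.linalg.lstsq(A,(q[:,:2]**2).sum(1),rcond=None)[0];print(a,len(q),s[:2],np.sqrt(s[2]+s[:2]@s[:2]))
cv2.imwrite('pics/s3.png',cv2.resize(im[80:280,120:380,::-1],(780,600)))
E
```

```text
.584,.2525,.223 units [ 0.02 -0.    0.39]
top plate [0.57237429 0.16535552 0.07853393] [0.6545224  0.33846053 0.08599764]
side plate [0.49592047 0.16253608 0.0785053 ] [0.67399838 0.33816159 0.08635774]
0.12 76 [0.5846174  0.25011678] 0.02919430182947736
0.15 79 [0.58500335 0.25034885] 0.029646196157730446
0.18 87 [0.58460148 0.249993  ] 0.029630519834262615
```

View pics/s3.png

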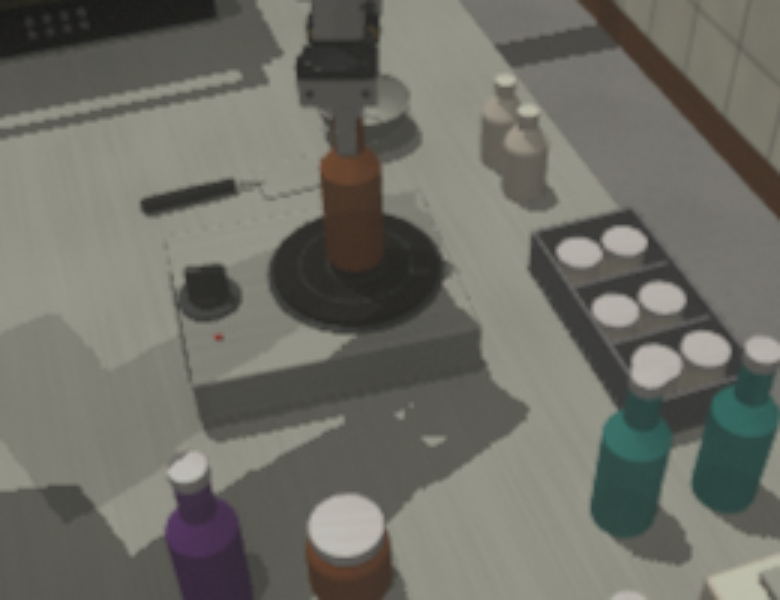

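The bottle (px 353,215) hangs upright over the centre of the plate (357,270). Both measure about (.585, .250), so I'll lower it gently.

Request:
step_arm(deltas=[{"dp": [0, 0, 0.1], "twist": 0}, {"dp": [0, 0, 0.1], "twist": 0}, {"dp": [0, 0, 0.08], "twist": 0}, {"dp": [0, 0, 0.05], "twist": 0}, {"dp": [0, 0, 0], "twist": 0}, {"dp": [0, 0, 0], "twist": 0}])

```text
time_s: 17.95
ee_pos: [0.5844, 0.2524, 0.2247]
eef_rot: [3.142, 0.0, 2.789]
force: [-0.5, -0.3, -4.9]
grip_width: 0.0321
grip_force: 30.0
```

Request:
step_arm(deltas=[{"dp": [0, 0, 0.03], "twist": 0}, {"dp": [0, 0, 0], "twist": 0}, {"dp": [0, 0, 0], "twist": 0}])

```text
time_s: 18.25
ee_pos: [0.5845, 0.2525, 0.2239]
eef_rot: [3.141, 0.001, 2.789]
force: [0.9, 0.0, -0.7]
grip_width: 0.0318
grip_force: 30.0
```

Request:
step_arm(deltas=[{"dp": [0, 0, 0.02], "twist": 0}, {"dp": [0, 0, 0], "twist": 0}, {"dp": [0, 0, 0], "twist": 0}])

```text
time_s: 18.55
ee_pos: [0.5848, 0.2526, 0.2238]
eef_rot: [3.14, 0.002, 2.789]
force: [-0.1, 0.5, 5.1]
grip_width: 0.032
grip_force: 30.0
```

Request:
step_arm(deltas=[{"dp": [0, 0, 0], "twist": 0}, {"dp": [0, 0, 0], "twist": 0}, {"dp": [0, 0, 0], "twist": 0}, {"dp": [0, 0, 0], "twist": 0}, {"dp": [0, 0, 0], "twist": 0}, {"dp": [0, 0, 0], "twist": 0}, {"dp": [0, 0, 0], "twist": 0}, {"dp": [0, 0, 0], "twist": 0}], gripper=1)

```text
time_s: 19.35
ee_pos: [0.5844, 0.2524, 0.2226]
eef_rot: [-3.142, -0.0, 2.789]
force: [-0.4, -0.1, -0.2]
grip_width: 0.092
grip_force: 0.0
```

Request:
step_arm(deltas=[{"dp": [0, 0, -0.3], "twist": 0}, {"dp": [0, 0, -0.6], "twist": 0}, {"dp": [0, 0, -0.7], "twist": 0}, {"dp": [0, 0, -0.7], "twist": 0}, {"dp": [0, 0, -0.4], "twist": 0}, {"dp": [0, 0, 0], "twist": 0}, {"dp": [0, 0, 0], "twist": 0}])

```text
time_s: 20.05
ee_pos: [0.5843, 0.2524, 0.3304]
eef_rot: [-3.142, -0.0, 2.789]
force: [0.1, 0.2, 0.7]
grip_width: 0.0941
grip_force: 0.0
```

```bash
python3 go.py .425,.2643,.33 .425,.2643,.09
python3 - <<'E'
from h import *
for n in('top','side'):
    im,d=ctrl.camera(n);W=cloud(n,d);z=W[...,2]
    for nm,a,c,h in(('flask',.637,-.262,.152),('bottle',.585,.252,.278)):
        k=(abs(W[...,0]-a)<.04)&(abs(W[...,1]-c)<.04)&(abs(z-h)<.006);print(n,nm,k.sum(),cv2.minEnclosingCircle(W[k][:,:2].astype(np.float32)) if k.any() else 0)
    b=(z>.102)&(z<.12)&(abs(W[...,0]-.42)<.045)&(abs(W[...,1]-.265)<.05)
    if b.sum()>5: print('bar',cv2.minAreaRect(W[b][:,:2].astype(np.float32)),b.sum())
E
```

```text
.425,.2643,.33 units [ 3.84 -1.1   0.01]
.425,.2643,.09 units [-0.  0.  6.]
top flask 83 ((0.6355881690979004, -0.26005271077156067), 0.016563618555665016)
top bottle 12 ((0.5789707899093628, 0.2628241181373596), 0.006788710132241249)
side flask 157 ((0.6365062594413757, -0.26346319913864136), 0.01648462377488613)
side bottle 70 ((0.5831354856491089, 0.24914181232452393), 0.018840407952666283)
bar ((0.4260319769382477, 0.2617163360118866), (0.01749943010509014, 0.04002482816576958), 80.28953552246094) 70
```

Bottle stands on the plate and is let go. Next, the dial at about (.425, .264), with the tool turned to line up with the bar at about -15°.

Request:
step_arm(deltas=[{"dp": [0.4, -0.12, 0], "twist": 0}, {"dp": [0.7, -0.2, 0], "twist": 0}, {"dp": [0.7, -0.2, 0], "twist": 0}, {"dp": [0.7, -0.2, 0], "twist": 0}, {"dp": [0.7, -0.2, 0], "twist": 0}, {"dp": [0.64, -0.18, 0], "twist": 0}, {"dp": [0, 0, 0], "twist": -0.65}, {"dp": [0, 0, 0], "twist": -0.65}, {"dp": [0, 0, 0], "twist": 0}, {"dp": [0, 0, 0], "twist": 0}])

```text
time_s: 21.15
ee_pos: [0.425, 0.2641, 0.3301]
eef_rot: [-3.141, -0.001, 2.878]
force: [-0.1, -0.1, -0.1]
grip_width: 0.094
grip_force: 0.0
```

```bash
python3 go.py .425,.264,.33 .425,.264,.093
python3 - <<'E'
from h import *
for n in('top','side'):
    im,d=ctrl.camera(n);W=cloud(n,d)
    x,y,z=W[...,0],W[...,1],W[...,2]
    k=(abs(x-.425)<.05)&(abs(y-.264)<.05)&(z>.074)&(z<.125);print(n,np.histogram(z[k],np.arange(.074,.124,.004)))
E
```

```text
.425,.264,.33 units [-0. -0.  0.]
.425,.264,.093 units [-0.    0.    5.92]
top (array([0, 0, 0, 0, 0, 0, 0, 0, 0, 0, 0, 0]), array([0.074, 0.078, 0.082, 0.086, 0.09 , 0.094, 0.098, 0.102, 0.106,
       0.11 , 0.114, 0.118, 0.122]))
side (array([86, 22, 34, 14, 13, 15, 12, 14,  9, 35, 11,  0]), array([0.074, 0.078, 0.082, 0.086, 0.09 , 0.094, 0.098, 0.102, 0.106,
       0.11 , 0.114, 0.118, 0.122]))
```

Request:
step_arm(deltas=[{"dp": [0, 0, 0.5], "twist": 0}, {"dp": [0, 0, 0.8], "twist": 0}, {"dp": [0, 0, 0.8], "twist": 0}, {"dp": [0, 0, 0.8], "twist": 0}, {"dp": [0, 0, 0.8], "twist": 0}, {"dp": [0, 0, 0.8], "twist": 0}, {"dp": [0, 0, 0.6], "twist": 0}, {"dp": [0, 0, 0.5], "twist": 0}, {"dp": [0, 0, 0.28], "twist": 0}, {"dp": [0, 0, 0], "twist": 0}, {"dp": [0, 0, 0], "twist": 0}])

```text
time_s: 22.35
ee_pos: [0.4254, 0.2643, 0.0961]
eef_rot: [3.141, 0.001, 2.879]
force: [-0.4, -0.4, -0.0]
grip_width: 0.0943
grip_force: 0.0
```

Request:
step_arm(deltas=[{"dp": [0, 0, 0], "twist": 0}, {"dp": [0, 0, 0], "twist": 0}, {"dp": [0, 0, 0], "twist": 0}, {"dp": [0, 0, 0], "twist": 0}, {"dp": [0, 0, 0], "twist": 0}, {"dp": [0, 0, 0], "twist": 0}, {"dp": [0, 0, 0], "twist": 0}, {"dp": [0, 0, 0], "twist": 0}, {"dp": [0, 0, 0], "twist": 0}, {"dp": [0, 0, 0], "twist": 0}], gripper=-1, squeeze=15)

```text
time_s: 23.35
ee_pos: [0.4251, 0.2642, 0.0954]
eef_rot: [-3.142, -0.0, 2.88]
force: [-0.5, 0.1, -0.7]
grip_width: 0.0176
grip_force: 0.0
```

Request:
step_arm(deltas=[{"dp": [0, 0, 0], "twist": 0}, {"dp": [0, 0, 0], "twist": 0}, {"dp": [0, 0, 0], "twist": 0}, {"dp": [0, 0, 0], "twist": 0}, {"dp": [0, 0, 0], "twist": 0}])

```text
time_s: 23.85
ee_pos: [0.4255, 0.2655, 0.0956]
eef_rot: [3.139, 0.001, 2.88]
force: [2.8, 11.2, -5.0]
grip_width: 0.0142
grip_force: 15.0
```

Request:
step_arm(deltas=[{"dp": [0, 0.03, 0], "twist": 0.5}, {"dp": [0, 0, 0], "twist": 0.9}, {"dp": [0, 0, 0], "twist": 1}, {"dp": [0, 0, 0], "twist": 1}, {"dp": [0, 0, 0], "twist": 1}, {"dp": [0, 0, 0], "twist": 1}, {"dp": [0, 0, 0], "twist": 1}, {"dp": [0, 0, 0], "twist": 1}, {"dp": [0, 0, 0], "twist": 1}, {"dp": [0, 0, 0], "twist": 0}])

```text
time_s: 24.85
ee_pos: [0.4255, 0.2656, 0.0956]
eef_rot: [3.141, -0.0, 2.292]
force: [1.4, 1.8, 1.2]
grip_width: 0.0141
grip_force: 15.0
```

Turning cleanly. I'll continue to about yaw 1.58.

Request:
step_arm(deltas=[{"dp": [0, 0, 0], "twist": 1}, {"dp": [0, 0, 0], "twist": 1}, {"dp": [0, 0, 0], "twist": 1}, {"dp": [0, 0, 0], "twist": 1}, {"dp": [0, 0, 0], "twist": 1}, {"dp": [0, 0, 0], "twist": 1}, {"dp": [0, 0, 0], "twist": 1}, {"dp": [0, 0, 0], "twist": 1}, {"dp": [0, 0, 0], "twist": 1}, {"dp": [0, 0, 0], "twist": 0.8}, {"dp": [0, 0, 0], "twist": 0}, {"dp": [0, 0, 0], "twist": 0}])

```text
time_s: 26.05
ee_pos: [0.4254, 0.2655, 0.0955]
eef_rot: [3.142, -0.0, 1.612]
force: [-1.8, 2.9, 2.1]
grip_width: 0.0138
grip_force: 15.0
```

```bash
python3 -c "
from h import *
o=ctrl.get_obs();print(o['eef_rot'],o['moment'],o['force'])"
```

```text
[ 3.14152507e+00 -3.44669030e-04  1.61178182e+00] [ 0.51127089  0.31047139 -0.01903347] [-1.77049151  2.94651006  2.12363204]
```

Request:
step_arm(deltas=[{"dp": [0, 0, 0], "twist": 0.4}, {"dp": [0, 0, 0], "twist": 0.3}, {"dp": [0, 0, 0], "twist": 0}, {"dp": [0, 0, 0], "twist": 0}])

```text
time_s: 26.45
ee_pos: [0.4254, 0.2655, 0.0955]
eef_rot: [3.142, -0.0, 1.561]
force: [-2.8, 4.1, 3.7]
grip_width: 0.0138
grip_force: 15.0
```

```bash
python3 -c "
from h import *
o=ctrl.get_obs();print(o['eef_rot'],o['moment'],o['force'])"
```

```text
[ 3.14156332e+00 -2.30853199e-04  1.56063753e+00] [0.71805552 0.54527561 0.10124675] [-2.80568031  4.12064439  3.70710375]
```

Request:
step_arm(deltas=[{"dp": [0, 0, 0], "twist": 0}, {"dp": [0, 0, 0], "twist": 0}, {"dp": [0, 0, 0], "twist": 0}, {"dp": [0, 0, 0], "twist": 0}, {"dp": [0, 0, 0], "twist": 0}, {"dp": [0, 0, 0], "twist": 0}], gripper=0.2)

```text
time_s: 27.05
ee_pos: [0.4254, 0.2653, 0.0954]
eef_rot: [3.142, 0.0, 1.56]
force: [-1.3, -0.5, -0.2]
grip_width: 0.0557
grip_force: 0.0
```

Request:
step_arm(deltas=[{"dp": [0, 0, -0.3], "twist": 0}, {"dp": [0, 0, -0.7], "twist": 0}, {"dp": [0, 0, -0.9], "twist": 0}, {"dp": [0, 0, -0.9], "twist": 0}, {"dp": [0, 0, -0.9], "twist": 0}, {"dp": [0, 0, -0.9], "twist": 0}, {"dp": [0, 0, -0.9], "twist": 0}, {"dp": [0, 0, -0.5], "twist": 0}, {"dp": [0, 0, 0], "twist": 0}, {"dp": [0, 0, 0], "twist": 0}])

```text
time_s: 28.05
ee_pos: [0.4252, 0.2652, 0.3353]
eef_rot: [3.142, 0.0, 1.56]
force: [1.0, -0.4, -0.6]
grip_width: 0.056
grip_force: 0.0
```

Run:
```python
from h import *
for n in('top','side'):
    im,d=ctrl.camera(n);W=cloud(n,d);x,y,z=W[...,0],W[...,1],W[...,2]
    for nm,a,c,h in(('flask',.637,-.262,.152),('bottle',.585,.252,.278)):
        k=(abs(x-a)<.04)&(abs(y-c)<.04)&(abs(z-h)<.006);print(n,nm,k.sum(),cv2.minEnclosingCircle(W[k][:,:2].astype(np.float32)) if k.any() else 0)
    b=(z>.1)&(z<.12)&(abs(x-.42)<.045)&(abs(y-.265)<.05)
    if b.sum()>5: print('bar',cv2.minAreaRect(W[b][:,:2].astype(np.float32)),b.sum())
cv2.imwrite('pics/s4.png',cv2.resize(im[80:360,100:470,::-1],(780,590)))
```

```text
top flask 82 ((0.6356332898139954, -0.2604690492153168), 0.01646878942847252)
top bottle 112 ((0.5833757519721985, 0.25352343916893005), 0.016316087916493416)
side flask 158 ((0.6372776627540588, -0.26355332136154175), 0.01684454083442688)
side bottle 72 ((0.5845288038253784, 0.2486942708492279), 0.01773025281727314)
bar ((0.42524582147598267, 0.2639225423336029), (0.04300493746995926, 0.0137399323284626), 89.64053344726562) 56
```

View pics/s4.png

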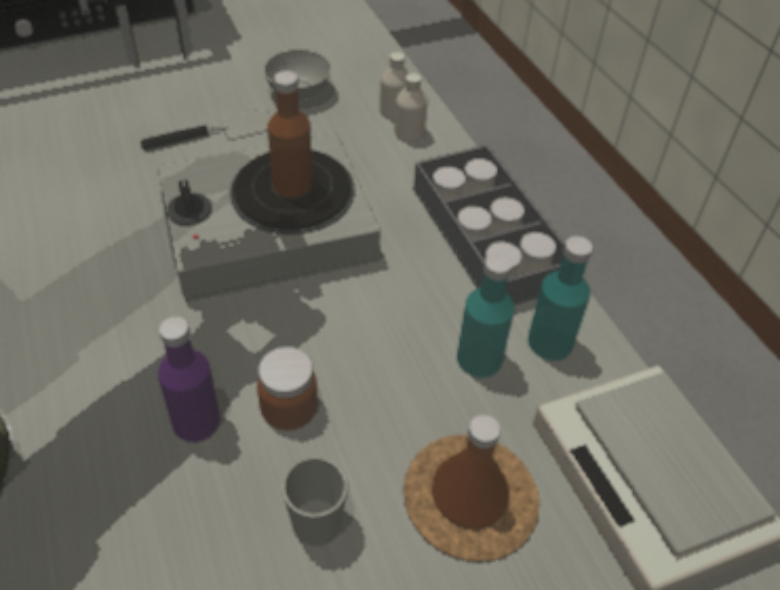

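The flask stands on the mat (px 470,490) and the bottle in mid-plate (290,150). The dial bar (187,195) is at -90°, which is about 1.5 rad against the case, so it is at its stop.

```bash
python3 -c "
from station import ctrl;print(ctrl.hand_in())"
```

```text
the job is handed in; nothing more can be done
None
```

The job is handed in, with no verdict returned: in the last pictures the flask stood upright on the mat, the bottle stood in the middle of the plate, the dial was at its clockwise stop (about 1.5 rad), and the arm was clear at about 28 s.

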